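# Charge a grinding jar from a plunger ball dispenser

## Robot

A 6-joint arm with a two-finger parallel gripper is mounted at the origin on the work surface. World frame = base frame: x ahead of the robot, y to its left, z up, the work surface at z = 0. Lengths are in m, angles in rad, forces in N, time in s.
With the tool pointing down it reaches from about 0.25 to 0.8 m from the base axis. Payload 8.5 kg.
Tool frame: the origin (TCP) lies on the centre line of the jaws, within the pads' length; the fingertips stand ahead of it and the grasp point (between the pads) is the TCP (env.nose_length is the z of the fingertips in the tool frame, in m); z points along the fingers, y is the line along which they close (so a half turn about z gives the same grasp; the last joint's range is limited). The gripper opens to 85 mm and grips with 20 to 120 N. Pads are 22 mm wide; open, the fingers measure 114 mm over their backs; the gripper's body (76 mm by 85 mm) begins 54 mm behind the grasp point. The pads swing forward as they close: fully open they stand 13 mm farther back than shut.
Start: joints at [1.102, 0.238, -0.013, 1.319, 0, 1.571], TCP at [0.237, 0.468, 0.25] pointing down, gripper open.
Joint ranges: [-2.66, 2.66], [-1.03, 1.9], [-1.14, 1.46], [-1.82, 2.27], [-1.45, 1.34], [-3.14, 3.14]. Speed limits (rad/s): [2.22, 2.22, 2.79, 3.14, 3.14, 3.14].

## Interface

Orientations are given as a unit quaternion [w, x, y, z].
In Python, from plant import env gives the robot as it stands. The module is installed in compiled form; this text tells all that it offers.
- The arm moves only by the tool play_rows, never from a script. Its argument "moves" is a list of rows, each an object with "slide": the shift along the tool's x, y, z in units of 0.03 m (1.0 is 0.03 m), a list of three; "roll": the turn about the tool's z in units of 360 degrees (1.0 is 360 degrees); "hand": the opening, from -1 (shut) to 1 (fully open). In form: [{"slide": [x, y, z], "roll": roll, "hand": hand}, ...]. A call has 1 to 20 rows; each row shifts and turns the commanded pose from where the row before left it, along the tool's axes as they then stand; what a row does not reach is not made up. A row lasts 1/12 s, in which the tool goes at most 41.7 mm and 7.16 degrees, less where a joint would pass 70% of its speed; a pose out of reach is approached as far as the arm can. A call with a number of a shift or a turn outside -1 to 1 is refused whole. A call with a gripper value outside its range is refused whole. The fingers move at their own pace and stop on an object; "squeeze" is the grip in N (left out, the last holds). Time passes only in rows, so rows that do not move let the fingers close. It gives the time, the measured TCP pose, the force, the opening and the grip force at its end, in the units of the state.
- env.observe(): the state, without advancing time (a new reading comes with each control period).
- env.camera(name): name is "scene" or "top" or "wrist"; returns the picture (480x640x3 uint8, red, green, blue); there is no depth.
- env.calibration(name): a dict with "K" (3x3 intrinsics, pixels), "pose" (4x4, takes a point from camera to world coordinates). Camera axes: x right, y down, z forward; pixel columns grow to the right and rows downward; lengths in m; the calibration is good to about 2 mm. The wrist camera is an equidistant fisheye: a pixel r from the principal point sees the ray r / f radians off the axis. A picture is of the moment at which its call begins: read the wrist's pose just before it. calibration takes no time and is no camera call; for the wrist camera it gives the pose at the moment of the call.
- env.hand_in(): hands the job in; it is judged then, once.
Trained networks look in the newest picture that a camera, given by its name, has taken for a name from the list of things; names that differ only in an ending like _2 or _b are one class to them, and where a whole thing is asked for, a point or a joint stands for the part that bears it (a point fixed in the world has none). Each returns a list of dicts, best first, with "score" (0 to 1); they miss things now and then, are a little off and sometimes report something else, mostly with a low value. They report only what shows in the picture. A call takes as long as a camera call. They do not tell look-alikes from the thing itself.
- env.outline_of(target, camera): "mask" (480x640 bool, what is visible of it) and "position" ([column, row] in pixels, amid what is visible of it).
- env.mark_of(target, camera): "position" ([column, row] in pixels: a listed point, or the origin of a listed thing).
The state is a dict: "time": time; "joints": joint angles; "joint_velocities": joint speeds; "tau": joint torques, N m; "tool_pos": TCP position; "ee_rot": TCP orientation; "contact_force": force on the tool from outside, world axes, zero at the start; "wrist_torque": the same for the moment, N m; "gripper_width": finger opening in m; "grasp_force": force on a finger pad.
Only numpy, scipy, OpenCV 4.12 (cv2) and the standard library are available. Lean on these libraries where they do the work, as an engineer would, in place of code of your own. Each camera call takes 0.05 s, during which the arm holds its last target. There are 200 camera calls.

## Task

Charge the open steel grinding jar with exactly two grinding balls: stand it upright in its seat under the dispenser's chute, pushed home into the horseshoe fence, then give the black knob two full strokes. For each stroke press until you feel the plunger bottom on its stop, stay there for a moment without leaning on it, and let it come all the way up. Leave the charged jar in its seat and do not disturb the other things on the bench.

Things in the scene. Friction and masses are not known exactly. Their poses are not given: they have to be found in the camera images.
- jar_mid (a point): centre, half-way up, of the open steel grinding jar: a plain round cup, 56 mm outside diameter, 50 mm tall, walls and floor 6 mm thick (inside 44 mm across, 44 mm deep), 0.2 to 0.45 kg, standing empty and upright on the bench; this point is 25 mm above its underside; z is up the jar's axis
- seat (a point): where the centre of the jar's underside belongs, on the dispenser's base plate, 8 mm above the bench. Axes as the dispenser's: -x out of the open front towards the robot, +x towards the tower. A steel horseshoe fence 7 mm high, open to -x, runs round the seat's +x half, 1.7 mm clear of the jar: the jar is home when it touches it
- chute_lip (a point): middle of the chute floor's lower edge, over the seated jar's far wall: 22 mm to +x of the seat's centre, 60 mm above the base plate (the underside clears the jar's rim by 8 mm). The chute is 22 mm wide with 11 mm side walls and rises to +x at 11 degrees until it meets the tower, 70 mm on; the ball rolls down it to -x and drops into the jar
- knob_top (a point): centre of the top of the dispenser's black mushroom knob (44 mm diameter, 21 mm tall) on the vertical plunger; 105 mm to +x of the seat's centre and 224 mm above the bench when up. Press it straight down on its top. Each full stroke carries one ball down from the trough to the chute
- plunger (a joint): stroke of the plunger in m, 0 when up. Spring: 6 N to start, 0.35 N more per mm. The stroke to the stop is set by a collar, at 16 to 28 mm (it differs each time): there the skirt under the knob lands hard on the collar. The ball clears the gate only in the last 1 mm and rolls out in 0.4 s. Only when the knob is fully up again does the next ball roll in (0.3 s). Over 26 N damages it
- dispenser: the ball dispenser, bolted down: grey base plate 255 by 110 mm with a slim grey tower (28 by 38 mm, 154 mm tall), an aluminium chute sloping down to -x over the jar's seat, and an open ball trough sloping up to +x behind; origin on the plunger's axis at bench height, -x towards the seat (105 mm away)
- ball1_c (a point): centre of the first 15 mm steel grinding ball (14 g), waiting in the plunger's pocket inside the tower
- ball2_c (a point): centre of the second ball, first in the trough behind the tower
- ball3_c (a point): centre of the third ball in the trough (three more lie behind it)
- closed_jar: bystander: a steel grinding jar like the open one, but closed with a knurled screw lid 62 mm across, 58 mm tall in all; origin at the centre of its underside
- beaker: bystander: glass beaker, 66 mm across the rim, 85 mm tall; origin at the centre of its underside
- jar_lid: bystander: the open jar's knurled steel screw lid, 62 mm across, 16 mm thick, lying on the bench; origin at the centre of its underside
- dish: bystander: low glass dish, 92 mm across, 14 mm tall; origin at the centre of its underside
- spatula: bystander: flat spatula lying on the bench; origin under its middle, x along its length
- flask_bottle: bystander: amber glass bottle, 60 mm across, 130 mm tall, black cap; origin at the centre of its underside
Not all that is in view belongs to the job. Leave any green look-alike of the part that bears jar_mid alone.

How it is judged:
By the outcome, as a careful person would: the job done as asked, in the order asked, and still so for the second after the job is handed in, with the robot touching nothing.
It also fails if it takes over 72 s, if anything falls off the work surface, if the arm or the gripper's body presses on something with over 40 N, if the wrist force passes 120 N, or if a joint passes its speed limit or range.

## Working session

There is one attempt and no reset: what is moved stays moved. The work goes in short steps, Python scripts to look and compute and a tool call to move; the robot and the scene stay as the last step left them, time stands still between calls to the robot, and variables do not carry over. Pictures are saved under pics/ and viewed, at most 10 in all, crops included, and the job is handed in when it is done.

Besides the shell and the picture viewer there is one more tool, called by a JSON object that holds its "fn" and its "kwargs", one argument or row to a line. play_rows: Moves the arm, as the interface text tells. Shifts and turns lie within -1 to 1; 1 stands for 0.03 m of shift or 360 degrees of turn. Its arguments: {"type":"object","properties":{"moves":{"type":"array"},"squeeze":{"type":"number"}},"required":["moves"]}

```bash
mkdir -p pics
cat > h.py <<'E'
import numpy as np, cv2
from plant import env
def ray(cam,px,cal=None):
    c=cal or env.calibration(cam);K=np.array(c["K"]);T=np.array(c["pose"])
    x=(px[0]-K[0,2])/K[0,0];y=(px[1]-K[1,2])/K[1,1]
    if cam=="wrist":
        r=np.hypot(x,y);s=np.sin(r)/r if r>1e-9 else 1
        d=np.array([x*s,y*s,np.cos(r)])
    else: d=np.array([x,y,1.])
    return T[:3,3],T[:3,:3]@(d/np.linalg.norm(d))
def atz(cam,px,z,cal=None):
    o,d=ray(cam,px,cal);return o+d*(z-o[2])/d[2]
def tri(rs):
    A=0;b=0
    for o,d in rs:
        P=np.eye(3)-np.outer(d,d);A=A+P;b=b+P@o
    return np.linalg.solve(A,b)
E
python3 - <<'E'
from h import *
np.set_printoptions(precision=4,suppress=True)
Z=dict(jar_mid=.025,seat=.008,chute_lip=.068,knob_top=.224,dispenser=0,closed_jar=0,beaker=0,jar_lid=0,dish=0,spatula=0,flask_bottle=0)
for cam in("scene","top"):
    im=env.camera(cam);cv2.imwrite(f"pics/{cam}0.png",im[:,:,::-1])
    for n,z in Z.items():
        for m in env.mark_of(n,cam)[:2]:
            print(cam,n,round(m["score"],2),np.round(m["position"]),atz(cam,m["position"],z))
s=env.observe();print(s["time"],s["ee_rot"],env.nose_length,s["contact_force"])
E
```

```text
scene jar_mid 0.84 [130. 335.] [ 0.4777 -0.4152  0.025 ]
scene jar_mid 0.8 [224. 333.] [ 0.5723 -0.2456  0.025 ]
scene seat 0.55 [352. 273.] [0.5165 0.1027 0.008 ]
scene chute_lip 0.67 [358. 258.] [0.5431 0.1008 0.068 ]
scene knob_top 0.58 [382. 216.] [0.6219 0.1059 0.224 ]
scene dispenser 0.71 [378. 301.] [0.6271 0.1042 0.    ]
scene closed_jar 0.96 [242. 297.] [ 0.4552 -0.1571  0.    ]
scene beaker 0.92 [185. 312.] [ 0.4375 -0.2875  0.    ]
scene beaker 0.59 [222. 334.] [ 0.5454 -0.2424  0.    ]
scene jar_lid 0.93 [302. 337.] [ 0.6401 -0.1018  0.    ]
scene jar_lid 0.59 [383. 215.] [0.3275 0.3289 0.    ]
scene dish 0.56 [391. 218.] [0.3497 0.3408 0.    ]
scene spatula 0.75 [178. 409.] [ 0.6904 -0.3862  0.    ]
scene flask_bottle 0.62 [464. 243.] [0.5508 0.4294 0.    ]
top jar_mid 0.78 [469. 256.] [ 0.4713 -0.4185  0.025 ]
top seat 0.72 [261. 235.] [0.5328 0.0937 0.008 ]
top chute_lip 0.67 [257. 224.] [0.5509 0.0989 0.068 ]
top knob_top 0.85 [250. 176.] [0.6284 0.1005 0.224 ]
top knob_top 0.43 [167. 309.] [0.3466 0.2733 0.224 ]
top dispenser 0.78 [258. 197.] [0.6323 0.1014 0.    ]
top closed_jar 0.75 [360. 265.] [ 0.4557 -0.1507  0.    ]
top beaker 0.86 [419. 269.] [ 0.4449 -0.2988  0.    ]
top jar_lid 0.69 [338. 192.] [ 0.6436 -0.1008  0.    ]
top dish 0.5 [258. 200.] [0.625  0.1031 0.    ]
top spatula 0.61 [447. 172.] [ 0.6916 -0.3802  0.    ]
top flask_bottle 0.66 [128. 225.] [ 0.5636  0.4278 -0.    ]
1.2 [-0.      0.2323  0.9726 -0.    ] 0.019 [0.4592 0.0952 0.2798]
```

View pics/scene0.png

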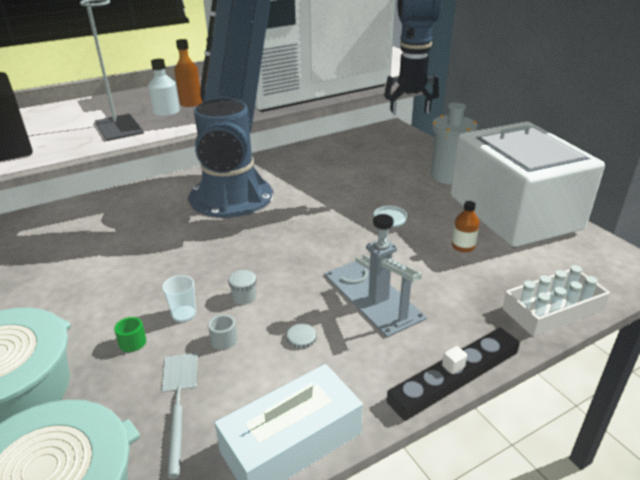

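View pics/top0.png

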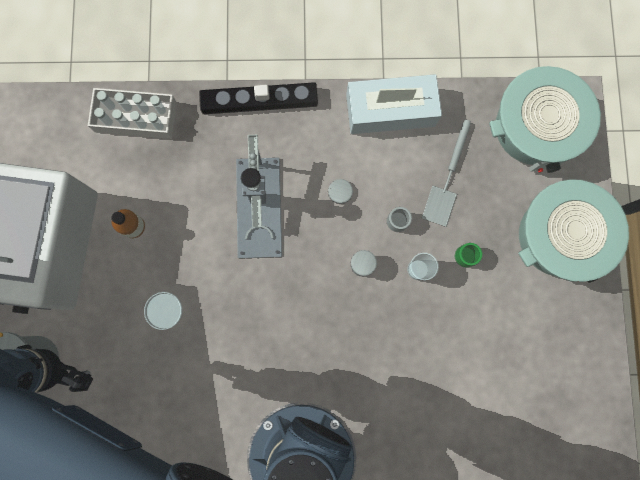

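The steel open jar is at top (400,218) / scene (222,333), about (0.572, -0.246). The green look-alike is at top (469,256). The dispenser stands at top (258,200), almost aligned with world x. I'll square up the tool and stop in front of the dispenser for a close look.

{"fn": "play_rows", "kwargs": {
  "moves": [
    {"slide": [0,0,0],"roll": -0.0187,"hand": 1},
    {"slide": [0,0,0],"roll": -0.0187,"hand": 1},
    {"slide": [0,0,0],"roll": -0.0187,"hand": 1},
    {"slide": [0,0,0],"roll": -0.0186,"hand": 1},
    {"slide": [-0.42,-0.94,0],"roll": 0,"hand": 1},
    {"slide": [-0.42,-0.94,0],"roll": 0,"hand": 1},
    {"slide": [-0.42,-0.94,0],"roll": 0,"hand": 1},
    {"slide": [-0.42,-0.94,0],"roll": 0,"hand": 1},
    {"slide": [-0.42,-0.94,0],"roll": 0,"hand": 1},
    {"slide": [-0.42,-0.94,0],"roll": 0,"hand": 1},
    {"slide": [-0.42,-0.94,0],"roll": 0,"hand": 1},
    {"slide": [-0.42,-0.94,0],"roll": 0,"hand": 1},
    {"slide": [-0.42,-0.94,0],"roll": 0,"hand": 1},
    {"slide": [-0.42,-0.94,0],"roll": 0,"hand": 1},
    {"slide": [-0.42,-0.94,0],"roll": 0,"hand": 1},
    {"slide": [-0.42,-0.94,0],"roll": 0,"hand": 1},
    {"slide": [-0.42,-0.94,0],"roll": 0,"hand": 1},
    {"slide": [0,0,0],"roll": 0,"hand": 1},
    {"slide": [0,0,0],"roll": 0,"hand": 1}
  ]
}}

```text
time: 2.78
tool_pos: [0.4016, 0.1006, 0.2503]
ee_rot: [-0.0, 0.001, 1.0, 0.0]
contact_force: [-0.0, 1.2, 0.9]
gripper_width: 0.0852
grasp_force: 0.0
```

Run:
```python
from h import *
np.set_printoptions(precision=4,suppress=True)
s=env.observe();print(s["time"],s["tool_pos"],s["ee_rot"],s["contact_force"],s["joints"])
cal=env.calibration("wrist");print(np.array(cal["pose"]))
im=env.camera("wrist");cv2.imwrite("pics/w1.png",im[:,:,::-1])
Z=dict(jar_mid=.025,seat=.008,chute_lip=.068,knob_top=.224,dispenser=0)
for n,z in Z.items():
  for m in env.mark_of(n,"wrist")[:2]:
    print(n,round(m["score"],2),np.round(m["position"]),atz("wrist",m["position"],z,cal))
```

```text
2.7833 [0.4016 0.1006 0.2503] [-0.      0.0015  1.      0.    ] [-0.0222  1.1746  0.8607] [ 0.2454  0.0478 -0.2437  1.2793  0.      0.2484]
[[ 0.0024  0.9554  0.2952  0.3271]
 [ 1.     -0.0022 -0.001   0.1003]
 [-0.0003  0.2952 -0.9554  0.3736]
 [ 0.      0.      0.      1.    ]]
jar_mid 0.73 [ 64. 330.] [ 0.5662 -0.2494  0.025 ]
seat 0.61 [322. 309.] [0.5251 0.0986 0.008 ]
chute_lip 0.98 [323. 357.] [0.5487 0.0993 0.068 ]
```

View pics/w1.png

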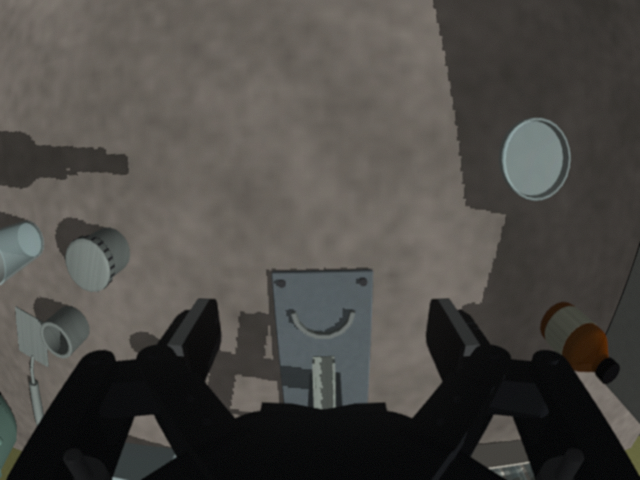

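The wrist picture shows the plate's front corners at about (269,268) and (372,268), the fence from (291,312) through (321,334) to (352,312), and the chute at (323,357).

Run:
```python
from h import *
np.set_printoptions(precision=4,suppress=True)
c=env.calibration("wrist")
for n,p,z in [("cornL",(269,269),.008),("cornR",(372,269),.008),("edgeL",(280,395),.008),("edgeR",(370,395),.008),("fL",(288,311),.015),("fR",(354,311),.015),("fbotouter",(321,339),.008),("fbotinnerTop",(321,331),.015),("lip",(323,357),.068)]:
    print(n,atz("wrist",p,z,c))
T=tri([ray("scene",(382,216)),ray("top",(250,176))]);print("knob",T)
print("jar",tri([ray("scene",(224,333)),ray("top",(400,218))]),atz("top",(400,218),.025))
im=cv2.imread("pics/w1.png")[255:415,250:400]
cv2.imwrite("pics/w1c.png",cv2.resize(im,None,fx=4,fy=3.7,interpolation=cv2.INTER_CUBIC))
```

```text
cornL [0.4769 0.0444 0.008 ]
cornR [0.4765 0.1545 0.008 ]
edgeL [0.6539 0.0474 0.008 ]
edgeR [0.6538 0.1631 0.008 ]
fL [0.5238 0.0639 0.015 ]
fR [0.5235 0.1363 0.015 ]
fbotouter [0.5647 0.1001 0.008 ]
fbotinnerTop [0.5493 0.1001 0.015 ]
lip [0.5474 0.1024 0.068 ]
knob [0.6281 0.1004 0.2287]
jar [ 0.5703 -0.2488  0.025 ] [ 0.5693 -0.2517  0.025 ]
```

View pics/w1c.png

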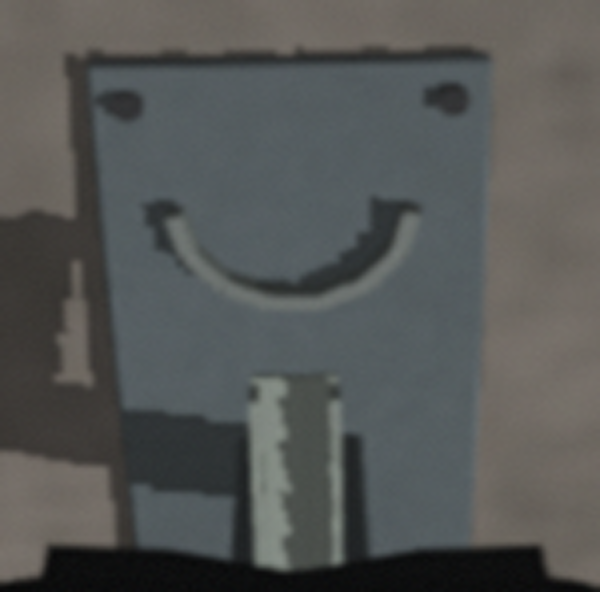

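Run:
```python
from h import *
np.set_printoptions(precision=4,suppress=True)
c=env.calibration("wrist")
f=lambda u,v:(250+u/4,255+v/3.7)
for n,u,v,z in [("cornL",90,62,.008),("cornR",490,60,.008),("edgeL",135,545,.008),("edgeR",471,545,.008),("fL",163,215,.015),("fR",421,210,.015),("fLm",205,275,.015),("fRm",385,270,.015),("fb",295,309,.015),("fbinner",295,294,.015),("lip",297,380,.068),("chuteEndL",250,378,.079),("chuteEndR",345,378,.079),("chL",255,560,.085),("chR",343,560,.085)]:
    print(n,atz("wrist",f(u,v),z,c))
```

```text
cornL [0.48   0.0481 0.008 ]
cornR [0.479  0.1552 0.008 ]
edgeL [0.6669 0.0515 0.008 ]
edgeR [0.6669 0.1611 0.008 ]
fL [0.5264 0.0669 0.015 ]
fR [0.5245 0.1377 0.015 ]
fLm [0.5473 0.078  0.015 ]
fRm [0.5454 0.1284 0.015 ]
fb [0.5595 0.1033 0.015 ]
fbinner [0.554  0.1032 0.015 ]
lip [0.5483 0.1037 0.068 ]
chuteEndL [0.5397 0.0923 0.079 ]
chuteEndR [0.5397 0.1151 0.079 ]
chL [0.6002 0.093  0.085 ]
chR [0.6002 0.1157 0.085 ]
```

{"fn": "play_rows", "kwargs": {
  "moves": [
    {"slide": [-0.46,-0.97,0.27],"roll": 0,"hand": 1},
    {"slide": [-0.46,-0.97,0.27],"roll": 0,"hand": 1},
    {"slide": [-0.46,-0.97,0.27],"roll": 0,"hand": 1},
    {"slide": [-0.46,-0.97,0.27],"roll": 0,"hand": 1},
    {"slide": [-0.46,-0.97,0.27],"roll": 0,"hand": 1},
    {"slide": [-0.46,-0.97,0.27],"roll": 0,"hand": 1},
    {"slide": [-0.46,-0.97,0.27],"roll": 0,"hand": 1},
    {"slide": [-0.46,-0.97,0.27],"roll": 0,"hand": 1},
    {"slide": [-0.46,-0.97,0.27],"roll": 0,"hand": 1},
    {"slide": [-0.46,-0.97,0.27],"roll": 0,"hand": 1},
    {"slide": [-0.46,-0.97,0.27],"roll": 0,"hand": 1},
    {"slide": [-0.46,-0.97,0.27],"roll": 0,"hand": 1},
    {"slide": [0,0,0],"roll": 0,"hand": 1},
    {"slide": [0,0,0],"roll": 0,"hand": 1}
  ]
}}

```text
time: 4.25
tool_pos: [0.5673, -0.2477, 0.1518]
ee_rot: [-0.001, 0.0, 1.0, 0.0]
contact_force: [-0.4, 0.1, -0.5]
gripper_width: 0.0854
grasp_force: 0.0
```

Run:
```python
from h import *
np.set_printoptions(precision=4,suppress=True)
s=env.observe();print(s["time"],s["tool_pos"],s["ee_rot"])
cal=env.calibration("wrist")
im=env.camera("wrist");cv2.imwrite("pics/w2.png",im[:,:,::-1])
for m in env.mark_of("jar_mid","wrist")[:2]: print(round(m["score"],2),np.round(m["position"]),atz("wrist",m["position"],.025,cal))
for m in env.outline_of("jar_mid","wrist")[:2]:
    ys,xs=np.where(m["mask"]);print(round(m["score"],2),xs.min(),xs.max(),ys.min(),ys.max())
```

```text
4.25 [ 0.5673 -0.2477  0.1518] [-0.0008  0.      1.      0.0004]
0.85 [322. 233.] [ 0.568  -0.2487  0.025 ]
0.6 [100. 116.] [ 0.4761 -0.4153  0.025 ]
0.79 55 145 80 157
0.7 280 366 188 283
```

View pics/w2.png

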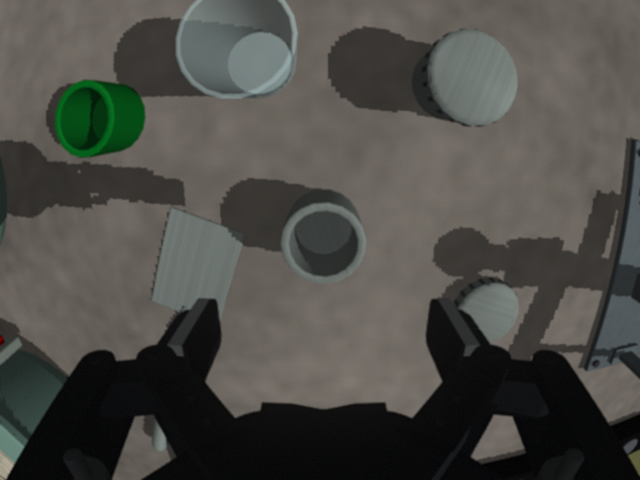

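The steel rim is centred at (324,241), with the jar at (0.568,-0.249); nothing obstructs the fingers. I'll descend to TCP z≈0.036 and grip.

{"fn": "play_rows", "kwargs": {
  "moves": [
    {"slide": [-0.02,-0.04,0.8],"roll": 0,"hand": 1},
    {"slide": [0,0,0.8],"roll": 0,"hand": 1},
    {"slide": [0,0,0.8],"roll": 0,"hand": 1},
    {"slide": [0,0,0.7],"roll": 0,"hand": 1},
    {"slide": [0,0,0.5],"roll": 0,"hand": 1},
    {"slide": [0,0,0.26],"roll": 0,"hand": 1},
    {"slide": [0,0,0],"roll": 0,"hand": 1},
    {"slide": [0,0,0],"roll": 0,"hand": 0.2},
    {"slide": [0,0,0],"roll": 0,"hand": 0},
    {"slide": [0,0,0],"roll": 0,"hand": -0.2},
    {"slide": [0,0,0],"roll": 0,"hand": -1},
    {"slide": [0,0,0],"roll": 0,"hand": -1},
    {"slide": [0,0,0],"roll": 0,"hand": -1},
    {"slide": [0,0,0],"roll": 0,"hand": -1},
    {"slide": [0,0,0],"roll": 0,"hand": -1}
  ],
  "squeeze": 40
}}

```text
time: 5.65
tool_pos: [0.5684, -0.2485, 0.0392]
ee_rot: [0.001, -0.0, 1.0, -0.0]
contact_force: [-1.8, 1.9, 5.5]
gripper_width: 0.056
grasp_force: 41.8
```

{"fn": "play_rows", "kwargs": {
  "moves": [
    {"slide": [0,0,-0.5],"roll": 0,"hand": -1},
    {"slide": [0,0,-0.9],"roll": 0,"hand": -1},
    {"slide": [0,0,-0.9],"roll": 0,"hand": -1},
    {"slide": [0,0,-0.9],"roll": 0,"hand": -1},
    {"slide": [0.2,0.5,0],"roll": 0,"hand": -1},
    {"slide": [0.2,0.9,0],"roll": 0,"hand": -1},
    {"slide": [0.2,0.9,0],"roll": 0,"hand": -1},
    {"slide": [0.2,0.9,0],"roll": 0,"hand": -1},
    {"slide": [0.2,0.9,0],"roll": 0,"hand": -1},
    {"slide": [0.2,0.9,0],"roll": 0,"hand": -1},
    {"slide": [0.2,0.9,0],"roll": 0,"hand": -1},
    {"slide": [0.2,0.9,0],"roll": 0,"hand": -1},
    {"slide": [0.2,0.9,0],"roll": 0,"hand": -1},
    {"slide": [0.2,0.9,0],"roll": 0,"hand": -1},
    {"slide": [0.2,0.9,0],"roll": 0,"hand": -1},
    {"slide": [0.2,0.9,0],"roll": 0,"hand": -1},
    {"slide": [0.2,0.9,0],"roll": 0,"hand": -1},
    {"slide": [0,0.38,0],"roll": 0,"hand": -1},
    {"slide": [0,0,0],"roll": 0,"hand": -1},
    {"slide": [0,0,0],"roll": 0,"hand": -1}
  ]
}}

```text
time: 7.32
tool_pos: [0.4896, 0.1021, 0.1337]
ee_rot: [0.0, -0.001, 1.0, -0.0]
contact_force: [-0.1, 0.6, -3.8]
gripper_width: 0.0557
grasp_force: 43.9
```

Run:
```python
from h import *
np.set_printoptions(precision=4,suppress=True)
s=env.observe();print(s["time"],s["tool_pos"],s["ee_rot"],s["contact_force"])
cal=env.calibration("wrist")
im=env.camera("wrist");cv2.imwrite("pics/w3.png",im[:,:,::-1])
for n,z in dict(jar_mid=s["tool_pos"][2]-.014,seat=.008,chute_lip=.068).items():
  for m in env.mark_of(n,"wrist")[:1]: print(n,round(m["score"],2),np.round(m["position"]),atz("wrist",m["position"],z,cal))
```

```text
7.3167 [0.4896 0.1021 0.1337] [ 0.0004 -0.0011  1.     -0.0002] [-0.1409  0.5535 -3.7683]
jar_mid 0.83 [321. 308.] [0.4892 0.1007 0.1197]
seat 0.54 [626. 301.] [0.5597 0.404  0.008 ]
```

View pics/w3.png

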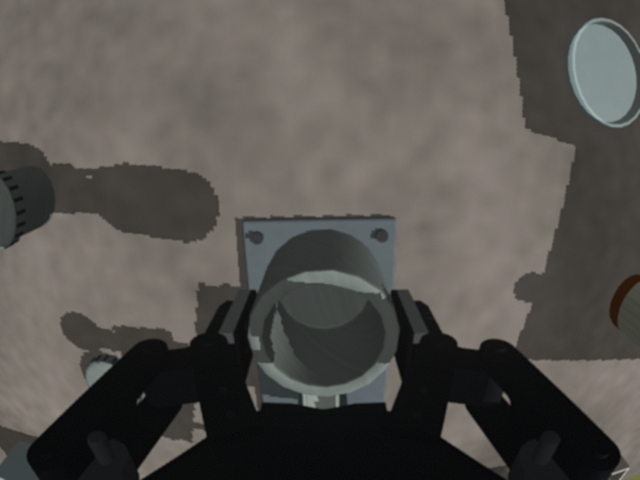

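The jar is held upright with its rim centred at (322,333); the plate's front corners are at (239,219) and (395,217). I'll check the centreline against these and then lower.

Run:
```python
from h import *
np.set_printoptions(precision=4,suppress=True)
c=env.calibration("wrist");s=env.observe()
for p,z in [((239.5,220),.008),((395,217.5),.008),((260,400),.008),((387,400),.008),((247,333),.142),((398,333),.142),((307,400),.079),((340,400),.079)]: print(p,atz("wrist",p,z,c))
```

```text
(239.5, 220) [0.4804 0.0414 0.008 ]
(395, 217.5) [0.4787 0.1505 0.008 ]
(260, 400) [0.6449 0.0441 0.008 ]
(387, 400) [0.6449 0.157  0.008 ]
(247, 333) [0.4878 0.0725 0.142 ]
(398, 333) [0.4878 0.1277 0.142 ]
(307, 400) [0.578  0.0902 0.079 ]
(340, 400) [0.578  0.1109 0.079 ]
```

{"fn": "play_rows", "kwargs": {
  "moves": [
    {"slide": [0,0,0.5],"roll": 0,"hand": -1},
    {"slide": [0,0,0.7],"roll": 0,"hand": -1},
    {"slide": [0,0,0.7],"roll": 0,"hand": -1},
    {"slide": [0,0,0.5],"roll": 0,"hand": -1},
    {"slide": [0,0,0.2],"roll": 0,"hand": -1},
    {"slide": [0,0,0],"roll": 0,"hand": -1},
    {"slide": [0,0,0],"roll": 0,"hand": -1}
  ]
}}

```text
time: 8.1
tool_pos: [0.4896, 0.1014, 0.0556]
ee_rot: [-0.0, 0.0, 1.0, -0.0]
contact_force: [-0.3, -0.3, -2.6]
gripper_width: 0.0555
grasp_force: 43.9
```

{"fn": "play_rows", "kwargs": {
  "moves": [
    {"slide": [0,-0.05,0.15],"roll": 0,"hand": -1},
    {"slide": [0,0,0.1],"roll": 0,"hand": -1},
    {"slide": [0,0,0],"roll": 0,"hand": -1},
    {"slide": [0,0,0],"roll": 0,"hand": -1}
  ]
}}

```text
time: 8.43
tool_pos: [0.4895, 0.1004, 0.048]
ee_rot: [0.0, -0.0, 1.0, -0.0]
contact_force: [-0.4, 1.0, -3.4]
gripper_width: 0.0557
grasp_force: 43.9
```

{"fn": "play_rows", "kwargs": {
  "moves": [
    {"slide": [0,0,0.04],"roll": 0,"hand": -1},
    {"slide": [0,0,0],"roll": 0,"hand": -1},
    {"slide": [0,0,0],"roll": 0,"hand": -1}
  ]
}}

```text
time: 8.68
tool_pos: [0.4896, 0.1004, 0.0472]
ee_rot: [0.0, -0.0, 1.0, 0.0]
contact_force: [-1.7, -0.2, 5.7]
gripper_width: 0.0559
grasp_force: 44.5
```

{"fn": "play_rows", "kwargs": {
  "moves": [
    {"slide": [0,0,-0.03],"roll": 0,"hand": -1},
    {"slide": [-0.3,0,0],"roll": 0,"hand": -1},
    {"slide": [-0.4,0,0],"roll": 0,"hand": -1},
    {"slide": [-0.2,0,0],"roll": 0,"hand": -1},
    {"slide": [0,0,0],"roll": 0,"hand": -1},
    {"slide": [0,0,0],"roll": 0,"hand": -1}
  ]
}}

```text
time: 9.18
tool_pos: [0.5168, 0.1003, 0.0473]
ee_rot: [-0.0, -0.0, 1.0, -0.0]
contact_force: [0.8, 0.3, -3.1]
gripper_width: 0.0557
grasp_force: 44.0
```

{"fn": "play_rows", "kwargs": {
  "moves": [
    {"slide": [-0.1,0,0],"roll": 0,"hand": -1},
    {"slide": [0,0,0],"roll": 0,"hand": -1},
    {"slide": [0,0,0],"roll": 0,"hand": -1}
  ]
}}

```text
time: 9.43
tool_pos: [0.5192, 0.1004, 0.0474]
ee_rot: [-0.0, -0.0, 1.0, -0.0]
contact_force: [0.5, 0.1, -3.4]
gripper_width: 0.0557
grasp_force: 43.9
```

{"fn": "play_rows", "kwargs": {
  "moves": [
    {"slide": [-0.07,0,0],"roll": 0,"hand": -1},
    {"slide": [0,0,0],"roll": 0,"hand": -1},
    {"slide": [0,0,0],"roll": 0,"hand": -1}
  ]
}}

```text
time: 9.68
tool_pos: [0.5215, 0.1004, 0.0475]
ee_rot: [0.0, -0.0, 1.0, -0.0]
contact_force: [-1.1, 0.0, -3.9]
gripper_width: 0.056
grasp_force: 43.9
```

{"fn": "play_rows", "kwargs": {
  "moves": [
    {"slide": [-0.05,0,0],"roll": 0,"hand": -1},
    {"slide": [0,0,0],"roll": 0,"hand": -1},
    {"slide": [0,0,0],"roll": 0,"hand": -1}
  ]
}}

```text
time: 9.93
tool_pos: [0.5231, 0.1004, 0.0475]
ee_rot: [0.0, -0.0, 1.0, -0.0]
contact_force: [0.4, -0.3, -3.6]
gripper_width: 0.0558
grasp_force: 43.9
```

{"fn": "play_rows", "kwargs": {
  "moves": [
    {"slide": [-0.05,0,0],"roll": 0,"hand": -1},
    {"slide": [0,0,0],"roll": 0,"hand": -1},
    {"slide": [0,0,0],"roll": 0,"hand": -1}
  ]
}}

```text
time: 10.18
tool_pos: [0.5246, 0.1004, 0.0475]
ee_rot: [0.0, -0.0, 1.0, -0.0]
contact_force: [0.2, 0.3, -2.4]
gripper_width: 0.0552
grasp_force: 43.9
```

{"fn": "play_rows", "kwargs": {
  "moves": [
    {"slide": [-0.05,0,0],"roll": 0,"hand": -1},
    {"slide": [0,0,0],"roll": 0,"hand": -1},
    {"slide": [0,0,0],"roll": 0,"hand": -1}
  ]
}}

```text
time: 10.43
tool_pos: [0.5261, 0.1004, 0.0475]
ee_rot: [0.0, -0.0, 1.0, -0.0]
contact_force: [0.2, 0.2, -4.0]
gripper_width: 0.0554
grasp_force: 43.9
```

{"fn": "play_rows", "kwargs": {
  "moves": [
    {"slide": [-0.04,0,0],"roll": 0,"hand": -1},
    {"slide": [0,0,0],"roll": 0,"hand": -1},
    {"slide": [0,0,0],"roll": 0,"hand": -1}
  ]
}}

```text
time: 10.68
tool_pos: [0.5271, 0.1003, 0.0474]
ee_rot: [-0.0, -0.0, 1.0, -0.0]
contact_force: [0.6, -1.1, -2.3]
gripper_width: 0.0557
grasp_force: 43.9
```

{"fn": "play_rows", "kwargs": {
  "moves": [
    {"slide": [-0.04,0,0],"roll": 0,"hand": -1},
    {"slide": [0,0,0],"roll": 0,"hand": -1},
    {"slide": [0,0,0],"roll": 0,"hand": -1}
  ]
}}

```text
time: 10.93
tool_pos: [0.5276, 0.1003, 0.0474]
ee_rot: [-0.001, -0.0, 1.0, -0.0]
contact_force: [-5.4, 0.6, 1.3]
gripper_width: 0.0558
grasp_force: 44.2
```

{"fn": "play_rows", "kwargs": {
  "moves": [
    {"slide": [-0.04,0,0],"roll": 0,"hand": -1},
    {"slide": [0,0,0],"roll": 0,"hand": -1},
    {"slide": [0,0,0],"roll": 0,"hand": -1}
  ]
}}

```text
time: 11.18
tool_pos: [0.5279, 0.1002, 0.0475]
ee_rot: [-0.001, -0.0, 1.0, -0.0]
contact_force: [-9.6, -0.1, 5.3]
gripper_width: 0.0553
grasp_force: 44.7
```

Fence contact is felt at x≈0.5278 with no side force, so the jar is home. I'll take off the load, set it down, release it and back away along -x.

{"fn": "play_rows", "kwargs": {
  "moves": [
    {"slide": [0.07,0,0.02],"roll": 0,"hand": -1},
    {"slide": [0,0,0],"roll": 0,"hand": -1},
    {"slide": [0,0,0],"roll": 0,"hand": -1}
  ]
}}

```text
time: 11.43
tool_pos: [0.5274, 0.1003, 0.0472]
ee_rot: [0.0, -0.0, 1.0, -0.0]
contact_force: [-4.9, -1.2, 5.6]
gripper_width: 0.0559
grasp_force: 44.6
```

{"fn": "play_rows", "kwargs": {
  "moves": [
    {"slide": [0,0,0],"roll": 0,"hand": 0.4},
    {"slide": [0,0,0],"roll": 0,"hand": 0.6},
    {"slide": [0,0,0],"roll": 0,"hand": 0.8},
    {"slide": [0,0,0],"roll": 0,"hand": 0.9},
    {"slide": [0,0,0],"roll": 0,"hand": 0.9},
    {"slide": [0,0,0],"roll": 0,"hand": 0.9},
    {"slide": [0,0,0],"roll": 0,"hand": 0.9}
  ]
}}

```text
time: 12.02
tool_pos: [0.5276, 0.1004, 0.0469]
ee_rot: [0.0, -0.0, 1.0, -0.0]
contact_force: [-0.1, -0.1, -0.0]
gripper_width: 0.0814
grasp_force: 0.0
```

{"fn": "play_rows", "kwargs": {
  "moves": [
    {"slide": [0.4,0,0],"roll": 0,"hand": 0.9},
    {"slide": [0.7,0,0],"roll": 0,"hand": 0.9},
    {"slide": [0.8,0,0],"roll": 0,"hand": 0.9},
    {"slide": [0.5,0,0],"roll": 0,"hand": 0.9},
    {"slide": [0,0,0],"roll": 0,"hand": 0},
    {"slide": [0,0,0],"roll": 0,"hand": -1},
    {"slide": [0,0,0],"roll": 0,"hand": -1},
    {"slide": [0,0,0],"roll": 0,"hand": -1},
    {"slide": [0,0,0],"roll": 0,"hand": -1},
    {"slide": [0,0,0],"roll": 0,"hand": -1}
  ]
}}

```text
time: 12.85
tool_pos: [0.4561, 0.1003, 0.0468]
ee_rot: [0.0, -0.0, 1.0, -0.0]
contact_force: [-0.3, -0.0, -0.0]
gripper_width: 0.0082
grasp_force: 0.0
```

Run:
```python
from h import *
s=env.observe();print(s["time"],s["tool_pos"],s["contact_force"])
im=env.camera("wrist");cv2.imwrite("pics/w4.png",im[:,:,::-1])
```

```text
12.85 [0.45611491 0.10033976 0.04680948] [-0.30006585 -0.00398003 -0.0484799 ]
```

View pics/w4.png

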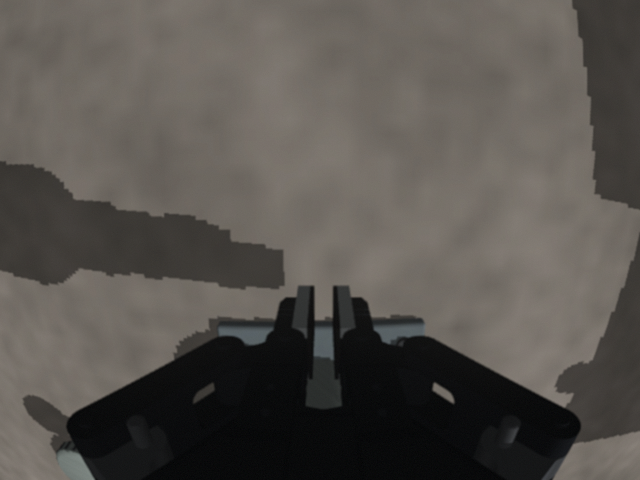

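The jar is hidden behind the closing fingers. I'll lower the closed fingertips and nudge its near side lightly to make sure it is home.

{"fn": "play_rows", "kwargs": {
  "moves": [
    {"slide": [0,0,0.4],"roll": 0,"hand": -1},
    {"slide": [-0.4,0,0],"roll": 0,"hand": -1},
    {"slide": [-0.5,0,0],"roll": 0,"hand": -1},
    {"slide": [-0.1,0,0],"roll": 0,"hand": -1},
    {"slide": [0,0,0],"roll": 0,"hand": -1},
    {"slide": [0,0,0],"roll": 0,"hand": -1}
  ]
}}

```text
time: 13.4
tool_pos: [0.4848, 0.1002, 0.0346]
ee_rot: [-0.001, -0.0, 1.0, -0.0]
contact_force: [-0.2, 0.4, -0.5]
gripper_width: 0.0005
grasp_force: 0.0
```

{"fn": "play_rows", "kwargs": {
  "moves": [
    {"slide": [-0.05,0,0],"roll": 0,"hand": -1},
    {"slide": [0,0,0],"roll": 0,"hand": -1},
    {"slide": [0,0,0],"roll": 0,"hand": -1}
  ]
}}

```text
time: 13.65
tool_pos: [0.4863, 0.1003, 0.0349]
ee_rot: [-0.0, -0.0, 1.0, -0.0]
contact_force: [-1.5, -0.5, 0.4]
gripper_width: 0.0001
grasp_force: 0.0
```

{"fn": "play_rows", "kwargs": {
  "moves": [
    {"slide": [-0.05,0,0],"roll": 0,"hand": -1},
    {"slide": [0,0,0],"roll": 0,"hand": -1},
    {"slide": [0,0,0],"roll": 0,"hand": -1}
  ]
}}

```text
time: 13.9
tool_pos: [0.4881, 0.1003, 0.0349]
ee_rot: [-0.0, -0.0, 1.0, -0.0]
contact_force: [-3.3, 1.0, 1.5]
gripper_width: -0.0002
grasp_force: 0.0
```

{"fn": "play_rows", "kwargs": {
  "moves": [
    {"slide": [-0.04,0,0],"roll": 0,"hand": -1},
    {"slide": [0,0,0],"roll": 0,"hand": -1},
    {"slide": [0,0,0],"roll": 0,"hand": -1}
  ]
}}

```text
time: 14.15
tool_pos: [0.4885, 0.1002, 0.0347]
ee_rot: [-0.001, -0.0, 1.0, -0.0]
contact_force: [-6.8, -0.1, 3.6]
gripper_width: -0.0003
grasp_force: 0.5
```

The jar is firmly home (6.8 N reaction with no movement). Next: back off, go up, and move over the knob at about (0.630, 0.1015).

{"fn": "play_rows", "kwargs": {
  "moves": [
    {"slide": [0.4,0,0],"roll": 0,"hand": -1},
    {"slide": [0.6,0,0],"roll": 0,"hand": -1},
    {"slide": [0,0,-0.7],"roll": 0,"hand": -1},
    {"slide": [0,0,-0.97],"roll": 0,"hand": -1},
    {"slide": [0,0,-0.97],"roll": 0,"hand": -1},
    {"slide": [0,0,-0.97],"roll": 0,"hand": -1},
    {"slide": [0,0,-0.97],"roll": 0,"hand": -1},
    {"slide": [0,0,-0.97],"roll": 0,"hand": -1},
    {"slide": [0,0,-0.97],"roll": 0,"hand": -1},
    {"slide": [0,0,-0.97],"roll": 0,"hand": -1},
    {"slide": [0,0,-0.97],"roll": 0,"hand": -1},
    {"slide": [-0.81,0.04,0],"roll": 0,"hand": -1},
    {"slide": [-0.81,0,0],"roll": 0,"hand": -1},
    {"slide": [-0.81,0,0],"roll": 0,"hand": -1},
    {"slide": [-0.81,0,0],"roll": 0,"hand": -1},
    {"slide": [-0.81,0,0],"roll": 0,"hand": -1},
    {"slide": [-0.81,0,0],"roll": 0,"hand": -1},
    {"slide": [-0.81,0,0],"roll": 0,"hand": -1},
    {"slide": [0,0,0],"roll": 0,"hand": -1},
    {"slide": [0,0,0],"roll": 0,"hand": -1}
  ]
}}

```text
time: 15.82
tool_pos: [0.6309, 0.1016, 0.2877]
ee_rot: [-0.0, -0.0, 1.0, -0.0]
contact_force: [-0.4, -0.0, -0.3]
gripper_width: -0.0002
grasp_force: 0.0
```

Run:
```python
from h import *
s=env.observe();print(s["time"],s["tool_pos"],s["contact_force"])
a=env.camera("scene")[170:330,300:440];b=env.camera("top")[150:270,200:320]
im=np.hstack([cv2.resize(a,(450,514),interpolation=cv2.INTER_CUBIC),cv2.resize(b,(340,340),interpolation=cv2.INTER_CUBIC) if 0 else cv2.resize(b,(340,514),interpolation=cv2.INTER_CUBIC)])
cv2.imwrite("pics/c5.png",im[:,:,::-1])
```

```text
15.8167 [0.63091759 0.1015626  0.28766717] [-0.43386015 -0.04602625 -0.30949216]
```

View pics/c5.png

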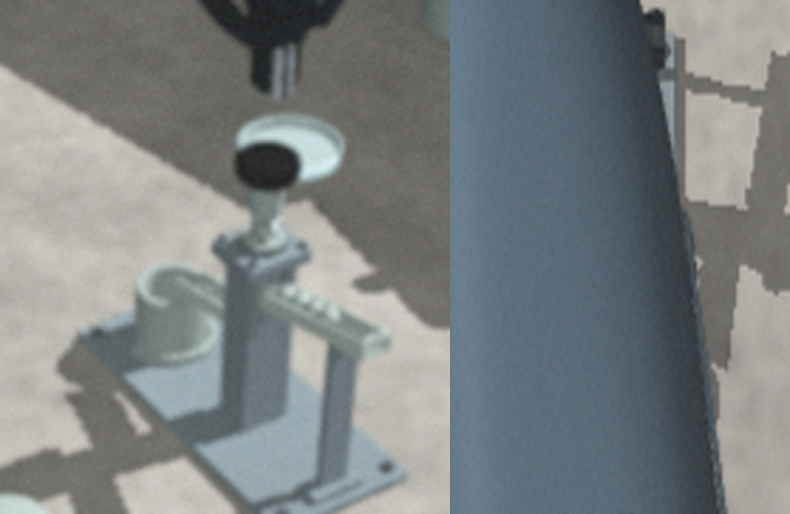

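The scene crop shows the jar standing upright in its seat under the chute, with the closed fingers right above the knob at crop (267,160). I'll approach and find first contact.

{"fn": "play_rows", "kwargs": {
  "moves": [
    {"slide": [0,0,0.5],"roll": 0,"hand": -1},
    {"slide": [0,0,0.5],"roll": 0,"hand": -1},
    {"slide": [0,0,0.2],"roll": 0,"hand": -1},
    {"slide": [0,0,0.1],"roll": 0,"hand": -1},
    {"slide": [0,0,0],"roll": 0,"hand": -1},
    {"slide": [0,0,0],"roll": 0,"hand": -1}
  ]
}}

```text
time: 16.42
tool_pos: [0.6297, 0.1017, 0.2506]
ee_rot: [0.0, -0.0, 1.0, 0.0]
contact_force: [-0.0, -0.2, -0.3]
gripper_width: 0.0001
grasp_force: 0.0
```

{"fn": "play_rows", "kwargs": {
  "moves": [
    {"slide": [0,0,0.08],"roll": 0,"hand": -1},
    {"slide": [0,0,0],"roll": 0,"hand": -1},
    {"slide": [0,0,0],"roll": 0,"hand": -1}
  ]
}}

```text
time: 16.67
tool_pos: [0.6299, 0.1017, 0.2476]
ee_rot: [0.0, -0.0, 1.0, -0.0]
contact_force: [0.2, -0.1, -0.3]
gripper_width: 0.0001
grasp_force: 0.0
```

{"fn": "play_rows", "kwargs": {
  "moves": [
    {"slide": [0,0,0.08],"roll": 0,"hand": -1},
    {"slide": [0,0,0],"roll": 0,"hand": -1},
    {"slide": [0,0,0],"roll": 0,"hand": -1}
  ]
}}

```text
time: 16.92
tool_pos: [0.6297, 0.1016, 0.2447]
ee_rot: [-0.0, -0.0, 1.0, -0.0]
contact_force: [-0.2, -0.3, -0.0]
gripper_width: -0.0003
grasp_force: 0.0
```

{"fn": "play_rows", "kwargs": {
  "moves": [
    {"slide": [0,0,0.08],"roll": 0,"hand": -1},
    {"slide": [0,0,0],"roll": 0,"hand": -1},
    {"slide": [0,0,0],"roll": 0,"hand": -1}
  ]
}}

```text
time: 17.17
tool_pos: [0.63, 0.1017, 0.2428]
ee_rot: [0.0, -0.0, 1.0, 0.0]
contact_force: [0.8, -0.1, 3.1]
gripper_width: -0.0002
grasp_force: 1.8
```

{"fn": "play_rows", "kwargs": {
  "moves": [
    {"slide": [0,0,0.08],"roll": 0,"hand": -1},
    {"slide": [0,0,0],"roll": 0,"hand": -1},
    {"slide": [0,0,0],"roll": 0,"hand": -1}
  ]
}}

```text
time: 17.42
tool_pos: [0.63, 0.1016, 0.2403]
ee_rot: [0.0, -0.0, 1.0, -0.0]
contact_force: [0.9, -0.2, 4.3]
gripper_width: 0.0003
grasp_force: 2.3
```

{"fn": "play_rows", "kwargs": {
  "moves": [
    {"slide": [0,0,0.1],"roll": 0,"hand": -1},
    {"slide": [0,0,0.1],"roll": 0,"hand": -1},
    {"slide": [0,0,0.1],"roll": 0,"hand": -1},
    {"slide": [0,0,0],"roll": 0,"hand": -1},
    {"slide": [0,0,0],"roll": 0,"hand": -1}
  ]
}}

```text
time: 17.83
tool_pos: [0.63, 0.1017, 0.2316]
ee_rot: [0.0, -0.0, 1.0, 0.0]
contact_force: [-0.4, -0.1, 7.1]
gripper_width: -0.0001
grasp_force: 3.8
```

{"fn": "play_rows", "kwargs": {
  "moves": [
    {"slide": [0,0,0.04],"roll": 0,"hand": -1},
    {"slide": [0,0,0],"roll": 0,"hand": -1},
    {"slide": [0,0,0],"roll": 0,"hand": -1}
  ]
}}

```text
time: 18.08
tool_pos: [0.63, 0.1017, 0.2306]
ee_rot: [0.001, -0.0, 1.0, 0.0]
contact_force: [-1.4, -0.1, 8.4]
gripper_width: -0.0002
grasp_force: 4.0
```

{"fn": "play_rows", "kwargs": {
  "moves": [
    {"slide": [0,0,0.04],"roll": 0,"hand": -1},
    {"slide": [0,0,0],"roll": 0,"hand": -1},
    {"slide": [0,0,0],"roll": 0,"hand": -1}
  ]
}}

```text
time: 18.33
tool_pos: [0.63, 0.1017, 0.2295]
ee_rot: [0.001, -0.0, 1.0, 0.0]
contact_force: [-0.8, -0.2, 7.7]
gripper_width: -0.0
grasp_force: 4.2
```

{"fn": "play_rows", "kwargs": {
  "moves": [
    {"slide": [0,0,0.03],"roll": 0,"hand": -1},
    {"slide": [0,0,0.03],"roll": 0,"hand": -1},
    {"slide": [0,0,0],"roll": 0,"hand": -1},
    {"slide": [0,0,0],"roll": 0,"hand": -1}
  ]
}}

```text
time: 18.67
tool_pos: [0.63, 0.1017, 0.2278]
ee_rot: [0.001, -0.0, 1.0, 0.0]
contact_force: [-1.9, 0.4, 9.8]
gripper_width: 0.0003
grasp_force: 4.5
```

{"fn": "play_rows", "kwargs": {
  "moves": [
    {"slide": [0,0,0.03],"roll": 0,"hand": -1},
    {"slide": [0,0,0],"roll": 0,"hand": -1},
    {"slide": [0,0,0],"roll": 0,"hand": -1}
  ]
}}

```text
time: 18.92
tool_pos: [0.63, 0.1017, 0.2269]
ee_rot: [0.001, -0.0, 1.0, 0.0]
contact_force: [-1.4, -0.2, 9.2]
gripper_width: 0.0001
grasp_force: 4.6
```

{"fn": "play_rows", "kwargs": {
  "moves": [
    {"slide": [0,0,0.03],"roll": 0,"hand": -1},
    {"slide": [0,0,0],"roll": 0,"hand": -1},
    {"slide": [0,0,0],"roll": 0,"hand": -1}
  ]
}}

```text
time: 19.17
tool_pos: [0.63, 0.1017, 0.2261]
ee_rot: [0.001, -0.0, 1.0, 0.0]
contact_force: [-0.8, -0.3, 8.6]
gripper_width: 0.0001
grasp_force: 4.8
```

{"fn": "play_rows", "kwargs": {
  "moves": [
    {"slide": [0,0,0.02],"roll": 0,"hand": -1},
    {"slide": [0,0,0],"roll": 0,"hand": -1},
    {"slide": [0,0,0],"roll": 0,"hand": -1}
  ]
}}

```text
time: 19.42
tool_pos: [0.63, 0.1017, 0.2255]
ee_rot: [0.001, -0.0, 1.0, 0.0]
contact_force: [-1.1, -0.5, 9.8]
gripper_width: 0.0001
grasp_force: 4.9
```

{"fn": "play_rows", "kwargs": {
  "moves": [
    {"slide": [0,0,0.03],"roll": 0,"hand": -1},
    {"slide": [0,0,0],"roll": 0,"hand": -1},
    {"slide": [0,0,0],"roll": 0,"hand": -1}
  ]
}}

```text
time: 19.67
tool_pos: [0.63, 0.1017, 0.2246]
ee_rot: [0.001, -0.0, 1.0, 0.0]
contact_force: [-1.4, -0.0, 10.5]
gripper_width: 0.0003
grasp_force: 5.0
```

{"fn": "play_rows", "kwargs": {
  "moves": [
    {"slide": [0,0,0.02],"roll": 0,"hand": -1},
    {"slide": [0,0,0],"roll": 0,"hand": -1},
    {"slide": [0,0,0],"roll": 0,"hand": -1}
  ]
}}

```text
time: 19.92
tool_pos: [0.63, 0.1017, 0.2241]
ee_rot: [0.001, -0.0, 1.0, 0.0]
contact_force: [-1.5, -0.5, 9.7]
gripper_width: 0.0002
grasp_force: 5.1
```

{"fn": "play_rows", "kwargs": {
  "moves": [
    {"slide": [0,0,0.03],"roll": 0,"hand": -1},
    {"slide": [0,0,0],"roll": 0,"hand": -1},
    {"slide": [0,0,0],"roll": 0,"hand": -1}
  ]
}}

```text
time: 20.17
tool_pos: [0.63, 0.1017, 0.2233]
ee_rot: [0.001, -0.0, 1.0, 0.0]
contact_force: [-1.3, 0.2, 10.2]
gripper_width: -0.0003
grasp_force: 5.4
```

{"fn": "play_rows", "kwargs": {
  "moves": [
    {"slide": [0,0,0.02],"roll": 0,"hand": -1},
    {"slide": [0,0,0],"roll": 0,"hand": -1},
    {"slide": [0,0,0],"roll": 0,"hand": -1}
  ]
}}

```text
time: 20.42
tool_pos: [0.63, 0.1017, 0.2227]
ee_rot: [0.001, -0.0, 1.0, 0.0]
contact_force: [-2.7, -0.1, 11.8]
gripper_width: -0.0001
grasp_force: 5.5
```

{"fn": "play_rows", "kwargs": {
  "moves": [
    {"slide": [0,0,0.03],"roll": 0,"hand": -1},
    {"slide": [0,0,0],"roll": 0,"hand": -1},
    {"slide": [0,0,0],"roll": 0,"hand": -1}
  ]
}}

```text
time: 20.67
tool_pos: [0.63, 0.1017, 0.2219]
ee_rot: [0.001, -0.0, 1.0, 0.0]
contact_force: [-1.7, 0.0, 11.4]
gripper_width: -0.0001
grasp_force: 5.8
```

{"fn": "play_rows", "kwargs": {
  "moves": [
    {"slide": [0,0,0.02],"roll": 0,"hand": -1},
    {"slide": [0,0,0],"roll": 0,"hand": -1},
    {"slide": [0,0,0],"roll": 0,"hand": -1}
  ]
}}

```text
time: 20.92
tool_pos: [0.63, 0.1016, 0.2219]
ee_rot: [0.001, -0.0, 1.0, 0.0]
contact_force: [-2.3, -1.0, 15.1]
gripper_width: 0.0
grasp_force: 7.7
```

It bottoms at z=0.2219 (stroke about 21 mm; force jumps from 11 to 15 N with no further travel). I'll hold it eased slightly, then let it come all the way up.

{"fn": "play_rows", "kwargs": {
  "moves": [
    {"slide": [0,0,-0.01],"roll": 0,"hand": -1},
    {"slide": [0,0,0],"roll": 0,"hand": -1},
    {"slide": [0,0,0],"roll": 0,"hand": -1},
    {"slide": [0,0,0],"roll": 0,"hand": -1},
    {"slide": [0,0,0],"roll": 0,"hand": -1},
    {"slide": [0,0,0],"roll": 0,"hand": -1},
    {"slide": [0,0,0],"roll": 0,"hand": -1},
    {"slide": [0,0,0],"roll": 0,"hand": -1},
    {"slide": [0,0,0],"roll": 0,"hand": -1}
  ]
}}

```text
time: 21.67
tool_pos: [0.63, 0.1017, 0.2219]
ee_rot: [0.001, -0.0, 1.0, 0.0]
contact_force: [-2.4, -0.2, 14.1]
gripper_width: 0.0001
grasp_force: 6.8
```

{"fn": "play_rows", "kwargs": {
  "moves": [
    {"slide": [0,0,-0.15],"roll": 0,"hand": -1},
    {"slide": [0,0,-0.2],"roll": 0,"hand": -1},
    {"slide": [0,0,-0.2],"roll": 0,"hand": -1},
    {"slide": [0,0,-0.2],"roll": 0,"hand": -1},
    {"slide": [0,0,-0.2],"roll": 0,"hand": -1},
    {"slide": [0,0,-0.15],"roll": 0,"hand": -1},
    {"slide": [0,0,0],"roll": 0,"hand": -1},
    {"slide": [0,0,0],"roll": 0,"hand": -1},
    {"slide": [0,0,0],"roll": 0,"hand": -1},
    {"slide": [0,0,0],"roll": 0,"hand": -1},
    {"slide": [0,0,0],"roll": 0,"hand": -1},
    {"slide": [0,0,0],"roll": 0,"hand": -1},
    {"slide": [0,0,0],"roll": 0,"hand": -1},
    {"slide": [0,0,0],"roll": 0,"hand": -1}
  ]
}}

```text
time: 22.83
tool_pos: [0.6297, 0.1017, 0.2532]
ee_rot: [-0.0, -0.0, 1.0, -0.0]
contact_force: [-0.2, 0.3, -0.3]
gripper_width: -0.0002
grasp_force: 0.0
```

Run:
```python
from h import *
s=env.observe();print(s["time"],s["tool_pos"],s["contact_force"])
for b in("ball1_c","ball2_c","ball3_c"):
  env.camera("scene")
  for m in env.mark_of(b,"scene")[:2]: print(b,m)
a=env.camera("scene")[170:330,300:440]
cv2.imwrite("pics/c6.png",cv2.resize(a,(525,600),interpolation=cv2.INTER_CUBIC)[:,:,::-1])
```

```text
22.8333 [0.6297499  0.10165221 0.25322292] [-0.22376733  0.27662163 -0.30519019]
ball1_c {'position': [177.8, 410.2], 'score': 0.17}
ball3_c {'position': [386.0, 261.8], 'score': 0.36}
```

View pics/c6.png

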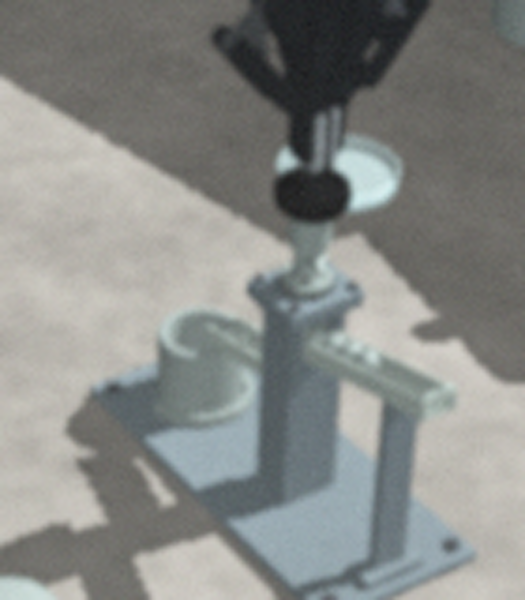

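The knob is up, the jar is seated and the row of balls in the trough has moved forward. The second stroke repeats the same depth.

{"fn": "play_rows", "kwargs": {
  "moves": [
    {"slide": [0,0,0.2],"roll": 0,"hand": -1},
    {"slide": [0,0,0.15],"roll": 0,"hand": -1},
    {"slide": [0,0,0.15],"roll": 0,"hand": -1},
    {"slide": [0,0,0.15],"roll": 0,"hand": -1},
    {"slide": [0,0,0.15],"roll": 0,"hand": -1},
    {"slide": [0,0,0.1],"roll": 0,"hand": -1},
    {"slide": [0,0,0.1],"roll": 0,"hand": -1},
    {"slide": [0,0,0.05],"roll": 0,"hand": -1},
    {"slide": [0,0,0],"roll": 0,"hand": -1},
    {"slide": [0,0,0],"roll": 0,"hand": -1}
  ]
}}

```text
time: 24.02
tool_pos: [0.63, 0.1016, 0.2227]
ee_rot: [0.001, -0.0, 1.0, 0.0]
contact_force: [-2.9, 0.3, 11.1]
gripper_width: -0.0001
grasp_force: 5.4
```

{"fn": "play_rows", "kwargs": {
  "moves": [
    {"slide": [0,0,0.03],"roll": 0,"hand": -1},
    {"slide": [0,0,0],"roll": 0,"hand": -1},
    {"slide": [0,0,0],"roll": 0,"hand": -1}
  ]
}}

```text
time: 24.27
tool_pos: [0.6299, 0.1016, 0.222]
ee_rot: [0.001, -0.0, 1.0, 0.0]
contact_force: [-1.8, -0.6, 11.3]
gripper_width: 0.0001
grasp_force: 5.6
```

{"fn": "play_rows", "kwargs": {
  "moves": [
    {"slide": [0,0,0.03],"roll": 0,"hand": -1},
    {"slide": [0,0,0],"roll": 0,"hand": -1},
    {"slide": [0,0,0],"roll": 0,"hand": -1}
  ]
}}

```text
time: 24.52
tool_pos: [0.6299, 0.1017, 0.2219]
ee_rot: [0.001, -0.0, 1.0, 0.0]
contact_force: [-4.1, -0.7, 16.0]
gripper_width: -0.0
grasp_force: 8.1
```

Bottomed again. I'll hold, release, rise clear, then back away in -x to look into the jar.

{"fn": "play_rows", "kwargs": {
  "moves": [
    {"slide": [0,0,-0.015],"roll": 0,"hand": -1},
    {"slide": [0,0,0],"roll": 0,"hand": -1},
    {"slide": [0,0,0],"roll": 0,"hand": -1},
    {"slide": [0,0,0],"roll": 0,"hand": -1},
    {"slide": [0,0,0],"roll": 0,"hand": -1},
    {"slide": [0,0,0],"roll": 0,"hand": -1},
    {"slide": [0,0,0],"roll": 0,"hand": -1},
    {"slide": [0,0,0],"roll": 0,"hand": -1},
    {"slide": [0,0,0],"roll": 0,"hand": -1}
  ]
}}

```text
time: 25.27
tool_pos: [0.6299, 0.1017, 0.2219]
ee_rot: [0.001, -0.0, 1.0, 0.0]
contact_force: [-2.6, -0.3, 13.2]
gripper_width: -0.0
grasp_force: 6.7
```

{"fn": "play_rows", "kwargs": {
  "moves": [
    {"slide": [0,0,-0.15],"roll": 0,"hand": -1},
    {"slide": [0,0,-0.2],"roll": 0,"hand": -1},
    {"slide": [0,0,-0.2],"roll": 0,"hand": -1},
    {"slide": [0,0,-0.2],"roll": 0,"hand": -1},
    {"slide": [0,0,-0.2],"roll": 0,"hand": -1},
    {"slide": [0,0,-0.5],"roll": 0,"hand": -1},
    {"slide": [0,0,-0.8],"roll": 0,"hand": -1},
    {"slide": [0.8,0,-0.4],"roll": 0,"hand": -1},
    {"slide": [0.9,0,0],"roll": 0,"hand": -1},
    {"slide": [0.9,0,0],"roll": 0,"hand": -1},
    {"slide": [0.9,0,0],"roll": 0,"hand": -1},
    {"slide": [0.9,0,0],"roll": 0,"hand": -1},
    {"slide": [0.8,0,0],"roll": 0,"hand": -1},
    {"slide": [0.5,0,0],"roll": 0,"hand": -1},
    {"slide": [0,0,0],"roll": 0,"hand": -1},
    {"slide": [0,0,0],"roll": 0,"hand": -1}
  ]
}}

```text
time: 26.6
tool_pos: [0.4586, 0.1016, 0.3002]
ee_rot: [0.0, -0.0, 1.0, -0.0]
contact_force: [0.7, -0.3, -0.0]
gripper_width: 0.0004
grasp_force: 0.0
```

Run:
```python
from h import *
s=env.observe();print(s["time"],s["tool_pos"],s["contact_force"])
c=env.calibration("wrist")
w=env.camera("wrist");t=env.camera("scene")[200:320,300:440]
T=np.array(c["pose"]);K=np.array(c["K"]);p=T[:3,:3].T@(np.array([.527,.101,.04])-T[:3,3])
th=np.arctan2(np.hypot(p[0],p[1]),p[2]);u=K[0,2]+K[0,0]*th*p[0]/np.hypot(p[0],p[1]);v=K[1,2]+K[1,1]*th*p[1]/np.hypot(p[0],p[1]);print(u,v)
u,v=int(u),int(v);a=w[max(v-60,0):v+60,u-60:u+60]
im=np.hstack([cv2.resize(a,(400,400),interpolation=cv2.INTER_CUBIC),cv2.resize(t,(400,400),interpolation=cv2.INTER_CUBIC)])
cv2.imwrite("pics/c7.png",im[:,:,::-1])
```

```text
26.6 [0.45856573 0.1015888  0.30018731] [ 0.68311831 -0.33938647 -0.01857041]
323.03996020003314 256.6799876558059
```

View pics/c7.png

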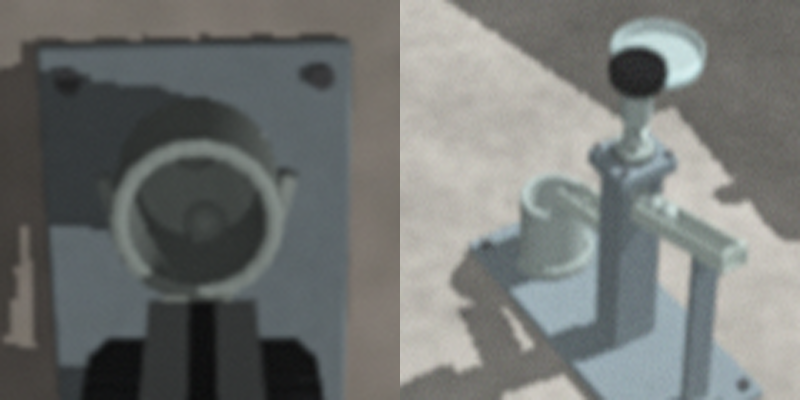

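The left crop shows the jar home in the fence with one ball visible at crop (203,222); the near floor is hidden by the wall. The right crop shows the knob fully up. I'll move the camera overhead and check the ball count numerically.

{"fn": "play_rows", "kwargs": {
  "moves": [
    {"slide": [-0.8,0,0],"roll": 0,"hand": -1},
    {"slide": [-0.9,0,0],"roll": 0,"hand": -1},
    {"slide": [-0.9,0,0],"roll": 0,"hand": -1},
    {"slide": [-0.7,0,0],"roll": 0,"hand": -1},
    {"slide": [0,0,0],"roll": 0,"hand": -1},
    {"slide": [0,0,0],"roll": 0,"hand": -1}
  ]
}}

```text
time: 27.2
tool_pos: [0.5591, 0.1014, 0.2983]
ee_rot: [-0.001, 0.0, 1.0, -0.0]
contact_force: [-0.3, -0.4, -0.2]
gripper_width: -0.0001
grasp_force: 0.0
```

Run:
```python
from h import *
np.set_printoptions(precision=4,suppress=True,linewidth=250)
s=env.observe();print(s["time"],s["tool_pos"])
c=env.calibration("wrist");w=env.camera("wrist")
for b in("ball1_c","ball2_c","ball3_c","jar_mid"):
  for m in env.mark_of(b,"wrist")[:3]: print(b,round(m["score"],2),m["position"],atz("wrist",m["position"],.0215,c))
for m in env.outline_of("ball1_c","wrist")[:4]: print("outl",round(m["score"],2),m["position"],m["mask"].sum())
T=np.array(c["pose"]);K=np.array(c["K"]);p=T[:3,:3].T@(np.array([.527,.101,.03])-T[:3,3])
th=np.arctan2(np.hypot(p[0],p[1]),p[2]);n=np.hypot(p[0],p[1]);u=int(K[0,2]+K[0,0]*th*p[0]/n);v=int(K[1,2]+K[1,1]*th*p[1]/n);print(u,v)
g=cv2.GaussianBlur(cv2.cvtColor(w,cv2.COLOR_RGB2GRAY),(3,3),0)
print(g[v-28:v+30:2,u-30:u+31:2])
cs=cv2.HoughCircles(cv2.resize(cv2.createCLAHE(4,(4,4)).apply(g[v-40:v+40,u-40:u+40]),None,fx=4,fy=4,interpolation=cv2.INTER_CUBIC),cv2.HOUGH_GRADIENT,1,30,param1=60,param2=18,minRadius=18,maxRadius=40);print(cs)
```

```text
27.2 [0.5591 0.1014 0.2983]
ball1_c 0.72 [323.8, 152.2] [0.5142 0.1014 0.0215]
ball1_c 0.67 [513.0, 33.2] [0.3627 0.3201 0.0215]
ball2_c 0.49 [327.3, 178.2] [0.5425 0.1052 0.0215]
jar_mid 0.57 [321.6, 164.3] [0.5273 0.099  0.0215]
outl 0.6 [321.3, 150.9] 115
323 164
[[ 58  59  59  59  59  59  62  66  66  71  90  97  97  97  97 100 101 102 103 103 102 103 102 102 102 102 102 102 102 102 103]
 [ 58  57  57  57  57  57  57  56  56  57  65  67  67  67  69  80  85  89  95  99 102 104 104 103 102 102 102 102 102 103 102]
 [ 57  57  57  57  58  57  57  56  55  56  62  74  81  86  90  96  96  88  83  85  91 100 103 103 102 102 102 102 102 102 102]
 [ 57  57  58  58  58  57  56  58  67  85 106 124 127 129 132 132 133 129 121 111 102  96  97 102 103 102 102 102 102 102 102]
 [ 57  57  58  58  57  57  64  86 111 125 132 134 128 125 123 120 123 128 131 133 132 120 102  97 102 103 103 103 103 102 102]
 [ 57  57  57  57  57  69  98 121 130 130 122 108  91  84  82  80  81  90 104 114 125 133 129 113 104 103 102 102 102 102 101]
 [ 58  57  57  58  70 102 126 128 120 105  87  70  64  67  69  67  63  
[... 2350 characters left out ...]
4  95  76  85 106 101  87  65  58  53  53  51  52  52  52  51  51  51  56  72  95 117 129 126 110 103 103 103 102 102]
 [105 106 105  99  90  87  77  72  73  72  67  62  59  57  54  54  58  64  74  95 115 124 126 124 114 104 102 102 102 102 102]
 [104 105 105 105 103  99  89  74  76 102 117 115 113  95  79  79  85  92 102 126 137 127 119 109 105 104 104 102 102 102 102]
 [105 106 106 105 104 104 102  93  95 134 154 155 155 136 103  97  96  96  98 125 141 116 106 103 103 105 104 102 102 102 102]]
[[[153.5 113.5  27.8]
  [ 22.5 197.5  36. ]
  [133.5 286.5  28.8]
  [ 98.5 127.5  33.8]
  [104.5  74.5  27.2]
  [172.5 298.5  34.9]
  [ 81.5 195.5  32.7]
  [306.5  41.5  32.6]
  [ 34.5  72.5  36. ]]]
```

Overhead, exactly two balls show in the jar, at pixels (321,151) and (326,178), 28 mm apart on its floor. The jar is home and the robot is clear of everything.

```bash
python3 -c "
from plant import env
print(env.hand_in())"
```

```text
the job is handed in; nothing more can be done
None
```

The job is handed in: the open steel jar stands in its seat against the fence with exactly two balls in it after two full knob strokes (about 21 mm each, wrist force peaking at 16 N), and the arm is clear at about 27 s; the hand-in call returned no verdict.

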